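Load the wax-pen rack into the warming cabinet under its lift gate

TASK

Load the rack of wax pens into the warming cabinet. With one fingertip push the press bar beside the chute down to lift the barred gate and keep it down, while the other fingertip gently pushes on the crossbar at the end of the rack's handle and slides the rack along the chute under the raised gate, until the whole tray with its pens is past the gate and only the handle is left outside; keep the gate clear of the rack and pens all the way. Then let the bar up so that the gate drops shut behind the tray; grasp and lift nothing, and leave the other things on the table where they are.

Things in the scene. Friction and masses are not known exactly. Their poses are not given: they have to be found in the camera images.
- chute: Fixed steel chute, an open-topped channel leading into a grey cabinet. Origin at table height (z = 0) on its centre line; +x runs along it in the direction of loading, to the cabinet; +y to the press bar's side. Floor 12 mm above the table, 82 mm wide inside; walls 4 mm thick, tops 34 mm above the table; open from x = -170 mm to the cabinet face at x = 205 mm.
- gate_line (a point): Point on the chute's floor and centre line in the gate's plane: x = 190, y = 0, z = 12 mm in the chute's frame. Behind it the warming cabinet (208 mm wide, 190 mm high, plus a vent) has a mouth 92 mm wide whose top is 95 mm above the table; a stop inside it halts the tray when its rear is 40 mm past this line.
- gate_angle (a joint): Lift gate's angle, rad: 0 = shut, grows as the press bar goes down, stop at 0.65; from 0.5 on the leaf clears the rack and pens. Its shaft runs along the chute at y = 50 mm, 58 mm above the table, 10 mm thick, in bearings 68 mm high at x = -150 and 155 mm. Sprung: it falls shut when let go; holding it open takes about 2 to 4 N down on the bar.
- gate: The gate, its shaft and bar as one. Its leaf: a steel rod from the shaft across the chute with five hanging bars, the longest on the side away from the press bar, ending 4 mm above the floor when shut; the others leave room for the rack's handle strip. It swings up in its own plane across the chute, so the rack cannot push it open; raised, its tip is about 110 mm above the table. The body's origin lies on the shaft, at x = 0, y = 50, z = 58 mm in the chute's frame.
- press_bar (a point): Centre of the top of the press bar, a flat steel strip 275 x 36 x 4 mm on the gate's shaft, outside the chute's +y wall, from x = -150 to 125 mm in the chute's frame. Gate shut: strip tilted 0.61 rad, outer edge up, this point at y = 98 mm, 67 mm above the table. Gate at 0.61: strip level, y = 77 to 113 mm, top 38 mm above the table. A fingertip can slide along it while pressing.
- rack: Loose wooden rack, about 0.35 kg, in the chute: a tray 110 mm long (x), 76 mm wide, 36 mm high with four wax pens fixed in it. From its rear a flat steel handle strip (14 mm wide, 7 mm high, 90 mm long) runs back on the chute floor to an upright wooden crossbar. Origin at the centre of the tray's underside (tray from x = -55 to 55 mm); +x is the direction of loading.
- rack_push (a point): Centre of the rear face of the crossbar at the end of the rack's handle: the face to push on. The crossbar is 64 mm wide (y), 46 mm high from the chute floor, 12 mm thick; this point is 157 mm behind the rack's origin, 23 mm above the chute floor.
- green_mug: Green plastic mug, 74 mm across, 85 mm high; bystander. Origin under its centre.
- stamp: Copper printing stamp, 70 x 70 mm, with a bow handle, 57 mm high, beside the chute; bystander. Origin under its centre.
- dye_jar: Amber jar with white lid, 60 mm across, 75 mm high, beyond the loading end of the chute; bystander. Origin under its centre.
- spare_pen: Single wax pen, about 120 mm long, lying on the table on the press bar's side of the chute; bystander. Origin under its middle.
- tea_mug: Glass mug, 72 mm across, 80 mm high; bystander. Origin under its centre.
- brush: Hand brush lying on the table; bystander. Origin under its middle.

How it is judged:
By the outcome, as a careful person would: the job done as asked, in the order asked, and still so for the second after the job is handed in, with the robot touching nothing.
It also fails if it takes over 51 s, if anything falls off the work surface, if the arm or the gripper's body presses on something with over 40 N, if the wrist force passes 120 N, or if a joint passes its speed limit or range.

ROBOT

A 6-joint arm with a two-finger parallel gripper is mounted at the origin on the work surface. World frame = base frame: x ahead of the robot, y to its left, z up, the work surface at z = 0. Lengths are in m, angles in rad, forces in N, time in s.
With the tool pointing down it reaches from about 0.325 to 0.875 m from the base axis. Payload 4.4 kg.
Tool frame: the origin (TCP) lies midway between the tips of the shut fingers; the grasp point (between the pads) lies 19 mm behind it; z points along the fingers, y is the direction in which the jaws open and shut (so a half turn about z gives the same grasp; the last joint's range is limited). The gripper opens to 85 mm and grips with 20 to 120 N. Pads are 22 mm wide; open, the fingers measure 114 mm over their backs; the gripper's body (76 mm by 85 mm) begins 54 mm behind the grasp point. The pads swing forward as they close: fully open they stand 13 mm farther back than shut.
Start: joints at [1.155, 0.207, 1.542, -0, 1.393, -0.15], TCP at [0.151, 0.555, 0.231] pointing down, gripper open.
Joint ranges: [-2.73, 2.73], [-0.86, 2.22], [0.23, 2.46], [-1.11, 4.25], [0.08, 2.63], [-2.82, 2.82]. Speed limits (rad/s): [2.79, 2.79, 3.14, 3.14, 3.14, 3.14].

INTERFACE

Orientations are given as a rotation vector (axis times angle).
In Python, from rig import * gives the robot as it stands. Calls block until the motion is done:
- move_ptp(position, orientation): joint-space move of the TCP to a pose.
- movel(position, orientation=None, feed=0.15): straight line of the TCP; orientation=None keeps the orientation; feed is the mean speed in m/s.
- move_j(angles): joint-space move.
- grip(opening): finger opening in m; the grip force is fixed at half the most; returns when the fingers have stopped.
- sleep(seconds).
- ik(position, orientation): joint angles nearest the present ones, or None.
- camera(name): name is "side" or "top" or "wrist"; returns the picture (384x512x3 uint8, red, green, blue); there is no depth.
- calibration(name): a dict with "fx", "fy", "cx", "cy" (pixels), "pose" (4x4, takes a point from camera to world coordinates); the wrist camera has in their place "mount" (4x4, takes a point from camera to tool coordinates, whose origin is the TCP and whose axes are the flange's). Camera axes: x right, y down, z forward; pixel columns grow to the right and rows downward; lengths in m; the calibration is good to about 2 mm. A picture is of the moment at which its call begins: read the wrist's pose just before it. calibration takes no time and is no camera call.
A pose or a line that the arm cannot do raises MotionError and nothing moves.
- finish_job(): hands the job in, once; it reports no verdict.
Readings, each from a call of its own:
- current_time_s(): time.
- current_joint_positions(): joint angles.
- current_dq(): joint speeds.
- current_tau(): joint torques, N m.
- current_tool_pos(): TCP position.
- current_tcp_rot(): TCP orientation.
- current_contact_force(): force on the tool from outside, world axes, zero at the start.
- current_wrist_torque(): the same for the moment, N m.
- current_opening(): finger opening in m.
Only numpy, scipy, OpenCV 4.12 (cv2) and the standard library are available. Lean on these libraries where they do the work, as an engineer would, in place of code of your own. Each camera call takes 0.05 s, during which the arm holds its last target. There are 200 camera calls.

## Working session

There is one attempt and no reset: what is moved stays moved. The work goes in short steps, each a Python script; the robot and the scene stay as the last script left them, time stands still between calls to the robot, and variables do not carry over. Pictures are saved under pics/ and viewed, about 8 in all and at most 12, crops included, and the job is handed in when it is done.

```bash
mkdir -p pics; ls; python3 - <<'E'
from rig import *
import cv2,numpy as np
for n in ("top","side"):
    im=camera(n); cv2.imwrite(f"pics/{n}0.png",im[:,:,::-1]); c=calibration(n); print(n,{k:np.round(v,4).tolist() for k,v in c.items()})
print(calibration("wrist"),current_time_s(),current_tcp_rot())
E
```

```text
pics
top {'fx': 388.7889, 'fy': 388.7889, 'cx': 251.8643, 'cy': 191.1164, 'pose': [[-0.0057, -0.9969, 0.078, 0.4411], [-0.9998, 0.0044, -0.017, -0.0053], [0.0166, -0.0781, -0.9968, 1.4349], [0.0, 0.0, 0.0, 1.0]]}
side {'fx': 372.6806, 'fy': 372.6806, 'cx': 265.2919, 'cy': 186.8331, 'pose': [[0.988, -0.0954, 0.1216, 0.4277], [-0.1542, -0.5511, 0.8201, -0.8386], [-0.0112, -0.829, -0.5592, 0.6269], [0.0, 0.0, 0.0, 1.0]]}
{'fx': 324.6844677498121, 'fy': 324.6844677498121, 'cx': 256.5758250350819, 'cy': 195.9697370183279, 'mount': array([[ 2.22981517e-04, -9.47247237e-01, -3.20503700e-01,
         8.26099876e-02],
       [ 9.99999858e-01,  3.66480702e-04, -3.87410028e-04,
         3.49738644e-04],
       [ 4.84431499e-04, -3.20503568e-01,  9.47247184e-01,
        -1.42659868e-01],
       [ 0.00000000e+00,  0.00000000e+00,  0.00000000e+00,
         1.00000000e+00]])} 0.1 [-0.41622403 -3.11331281  0.00322092]
```

View pics/top0.png

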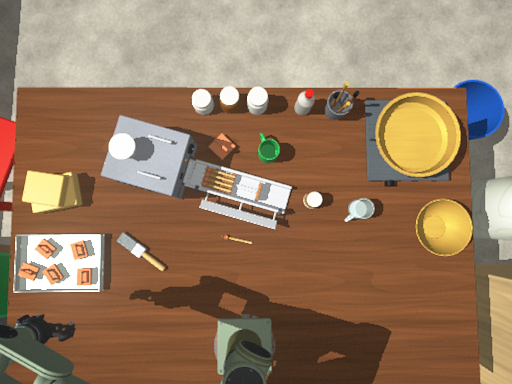

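View pics/side0.png

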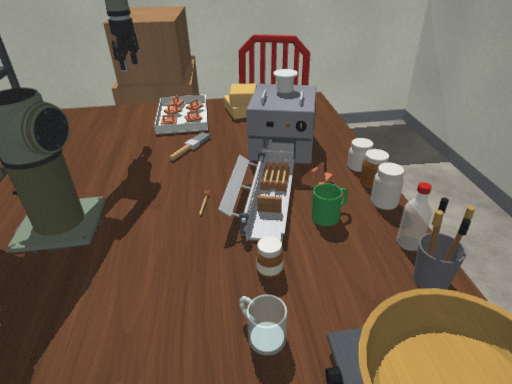

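Top view: chute from its loading end at about (288,197) to the cabinet face at about (190,173), with the press bar on the robot's side. The side view agrees. Next I look from the wrist camera.

```bash
cat > h.py <<'E'
from rig import *
import numpy as np, cv2
from scipy.spatial.transform import Rotation as Rn
def ray(c,pose,px,z):
    d=pose[:3,:3]@np.array([(px[0]-c["cx"])/c["fx"],(px[1]-c["cy"])/c["fy"],1]); o=pose[:3,3]
    return o+d*(z-o[2])/d[2]
def tool_rot(yaw,flip=False):
    c,s=np.cos(yaw),np.sin(yaw); k=-1 if flip else 1
    return Rn.from_matrix(np.array([[-c*k,-s*k,0],[-s*k,c*k,0],[0,0,-1]]).T.copy() if 0 else np.column_stack([[-c*k,-s*k,0],[-s*k,c*k,0],[0,0,-1]])).as_rotvec()
def wpose(cal):
    T=np.eye(4);T[:3,:3]=Rn.from_rotvec(current_tcp_rot()).as_matrix();T[:3,3]=current_tool_pos()
    return T@cal["mount"]
E
python3 - <<'E'
from h import *
c=calibration("top");p=np.array(c["pose"])
a=ray(c,p,(288,197),.03);b=ray(c,p,(190,173),.03);d=b-a
yaw=np.arctan2(d[1],d[0]);print(a,b,np.linalg.norm(d),yaw)
u=d/np.linalg.norm(d)
print(np.linalg.det(Rn.from_rotvec(tool_rot(yaw)).as_matrix()))
n=np.array([-u[1],u[0],0]);n[2]=0
t=a+u*(.06)+n*.03; t[2]=.33
for f in(False,True):
    for h in (.03,.33):
        for s in (.05,.28): 
            q=a+u*s+n*.05;q[2]=h; print(f,h,s,ik(q,tool_rot(yaw,f)))
R=tool_rot(yaw)
if ik(t,R) is not None:
    move_ptp(t,R); sleep(.2)
    w=calibration("wrist");T=wpose(w);im=camera("wrist");np.save("T1.npy",T);cv2.imwrite("pics/w1.png",im[:,:,::-1])
    print(current_tool_pos(),current_time_s())
E
```

```text
[ 0.52904187 -0.16013251  0.03      ] [0.61793788 0.19494115 0.03      ] 0.3660325076299551 1.3254794980920135
1.0000000000000007
False 0.03 0.05 None
False 0.03 0.28 None
False 0.33 0.05 None
False 0.33 0.28 None
True 0.03 0.05 [-3.71599947e-01  3.23305493e-01  1.87106494e+00 -4.44089210e-16
  9.47222218e-01 -1.26283118e-01]
True 0.03 0.28 [ 6.77657832e-02  4.25826384e-01  1.72105610e+00 -8.88178420e-16
  9.94710174e-01  3.13082612e-01]
True 0.33 0.05 [-3.71599947e-01 -1.07066303e-02  1.57664911e+00 -4.44089210e-16
  1.57565017e+00 -1.26283118e-01]
True 0.33 0.28 [ 6.77657832e-02  1.21189632e-01  1.43813527e+00 -8.88178420e-16
  1.58226775e+00  3.13082612e-01]
```

```bash
python3 - <<'E'
from h import *
c=calibration("top");p=np.array(c["pose"])
a=ray(c,p,(288,197),.03);b=ray(c,p,(190,173),.03);u=(b-a)/np.linalg.norm(b-a)
yaw=np.arctan2(u[1],u[0]);n=np.array([-u[1],u[0],0])
t=a+u*.23+n*.03;t[2]=.33
move_ptp(t,tool_rot(yaw,True)); sleep(.3)
w=calibration("wrist");T=wpose(w);im=camera("wrist");np.save("T1.npy",T)
cv2.imwrite("pics/w1raw.png",im[:,:,::-1]);cv2.imwrite("pics/w1.png",cv2.resize(im[:,:,::-1],(768,576),interpolation=cv2.INTER_CUBIC))
print(current_tool_pos(),current_time_s(),T.round(3))
E
```

```text
[0.55574796 0.07060676 0.32994606] 2.7333 [[ 0.97  -0.229 -0.078  0.576]
 [-0.242 -0.919 -0.312  0.151]
 [-0.001  0.321 -0.947  0.473]
 [ 0.     0.     0.     1.   ]]
```

View pics/w1.png

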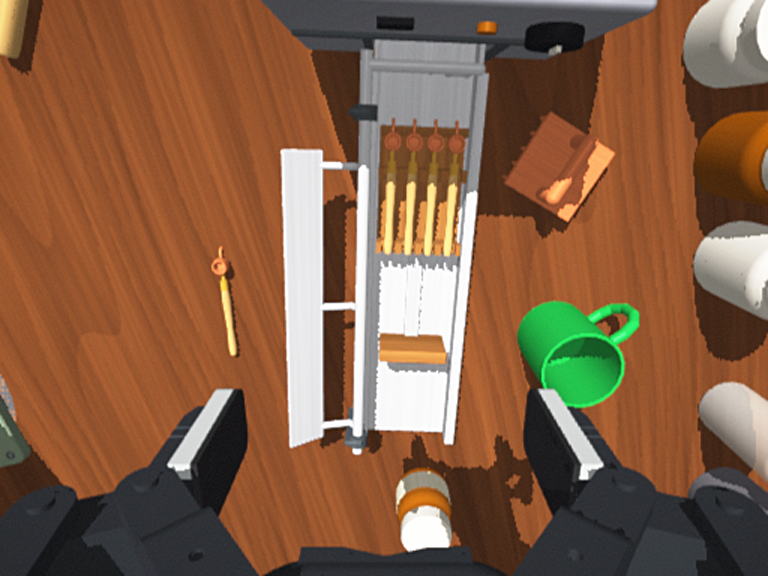

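```bash
python3 - <<'E'
from h import *
T=np.load("T1.npy");w=calibration("wrist")
P=lambda x,y,z:ray(w,T,(x/1.5,y/1.5),z/1000)
o1,o2,i1,i2=P(283,150,78),P(290,446,78),P(322,150,57),P(324,437,57)
print("bar len",np.linalg.norm(o1-o2)*1e3,np.linalg.norm(i1-i2)*1e3)
d=(o1-o2)+(i1-i2);d/=np.linalg.norm(d);yaw=np.arctan2(d[1],d[0]);print("yaw bar",yaw)
wr1,wr2=P(484,75,34),P(453,443,34);e=wr1-wr2;print("yaw wall",np.arctan2(e[1],e[0]))
yaw=np.arctan2(d[1],d[0]);n=np.array([-d[1],d[0],0])
# origin estimates
m=(o1+o2+i1+i2)/4; O=m-d*(-.0125)-n*.0983;O[2]=0;print("origin from bar",O,yaw)
L=lambda p:np.round([(p-O)@d*1e3,(p-O)@n*1e3],1)
for nm,p in dict(o1=o1,o2=o2,i1=i1,i2=i2,wallR_end=P(453,443,34),wallRfar=P(484,75,34),floorL=P(373,430,12),floorR=P(447,432,12),cb_rl=P(380,360,58),cb_rr=P(445,362,58),cb_fl=P(380,347,58),cb_fr=P(446,349,58),cb_bot=P(412,335,12),trayrear=P(418,253,48),traybot=P(418,262,12),gate=P(430,66,58),cam=T[:3,3]).items(): print(nm,L(p))
np.savez("ch.npz",O=O,yaw=yaw)
E
```

```text
bar len 272.1299565855054 275.86221999452016
yaw bar 1.2881742795095776
yaw wall 1.2999933650053197
origin from bar [0.56801248 0.0045085  0.        ] 1.2881742795095776
o1 [124.4 112.2]
o2 [-147.7  113.3]
i1 [124.6  84.4]
i2 [-151.2   83.3]
wallR_end [-169.7  -50.7]
wallRfar [188.2 -46.5]
floorL [-172.    34.7]
floorR [-171.4  -47.1]
cb_rl [-63.3  30.3]
cb_rr [-63.  -31.1]
cb_fl [-49.9  30.8]
cb_fr [-49.6 -31. ]
cb_bot [-56.5  -1.9]
trayrear [39.  -0.1]
traybot [21.1 -3.4]
gate [190.5   0.4]
cam [143.1  33.4]
```

```bash
cat >> h.py <<'E'
Oc=np.load("ch.npz")["O"]; YAW=1.293
D=np.array([np.cos(YAW),np.sin(YAW),0]);N=np.array([-D[1],D[0],0]);Oc=Oc-.0015*N;TILT=np.radians(10)
def W(x,y,z): return Oc+D*x/1e3+N*y/1e3+np.array([0,0,z/1e3])
zt=np.sin(TILT)*D-np.array([0,0,np.cos(TILT)]);ROT=Rn.from_matrix(np.column_stack([np.cross(-N,zt),-N,zt])).as_rotvec()
def cp():
    p=current_tool_pos()-Oc;return np.round([p@D*1e3,p@N*1e3,p[2]*1e3],1)
def cf():
    f=np.array(current_contact_force());return np.round([f@D,f@N,f[2]],2)
E
python3 - <<'E'
from h import *
for x in (-92,0,97):
    for z in (120,27): print(x,z,ik(W(x,52,z),ROT))
move_ptp(W(-92,52,120),ROT);print(current_opening(),cp(),cf())
movel(W(-92,52,70),feed=.12);sleep(.1);print(cp(),cf())
for z in (55,45,38,33,30,28):
    movel(W(-92,52,z),feed=.06);sleep(.05);print(cp(),cf())
ims=[camera(n)[:,:,::-1] for n in("side","wrist")]
s=cv2.resize(ims[0][70:270,170:370],(570,570),interpolation=cv2.INTER_CUBIC);cv2.imwrite("pics/s2.png",s)
np.save("T2.npy",wpose(calibration("wrist")));cv2.imwrite("pics/w2.png",ims[1]);print(current_time_s())
E
```

```text
-92 120 [-0.42619181  0.16931683  1.84648409  0.18856578  1.1584625  -0.22697799]
-92 27 [-0.42619181  0.32382384  1.8928437   0.21097972  0.96155247 -0.27259884]
0 120 [-0.23945405  0.19113637  1.8203356   0.19299909  1.13062895 -0.0441468 ]
0 27 [-0.23945405  0.3425084   1.86607337  0.21694544  0.93760572 -0.09075828]
97 120 [-0.05164031  0.247641    1.750309    0.18994333  1.11137769  0.14447634]
97 27 [-0.05164031  0.39122713  1.79461138  0.21314906  0.9272584   0.10037882]
0.08538811039154877 [-91.7  50.4 121.4] [ 0.37  0.22 -0.08]
[-91.9  50.8  71.2] [-0.36  0.14  0.49]
[-92.  52.  55.] [ 0.2  -1.01  0.71]
[-92.   52.   44.8] [ 0.24 -0.78  0.66]
[-92.   52.1  37.8] [ 0.71 -1.24  1.53]
[-92.   52.1  32.9] [ 0.83 -0.91  0.9 ]
[-92.   51.8  30.1] [ 1.13 -1.52  2.41]
[-92.   51.7  28.1] [ 0.95 -2.07  2.84]
6.5583
```

View pics/s2.png

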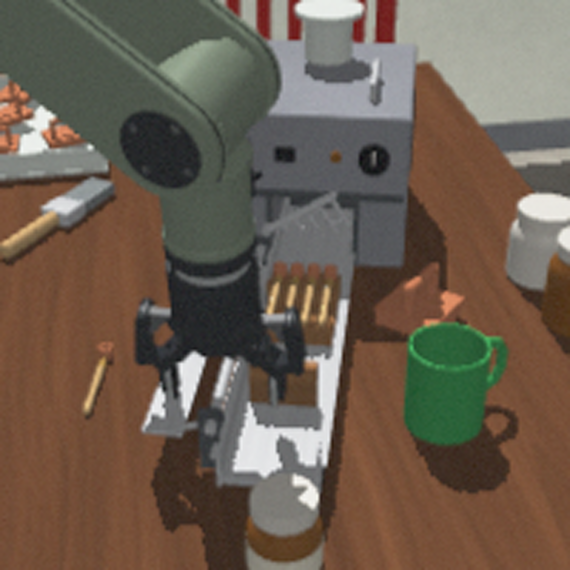

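View pics/w2.png

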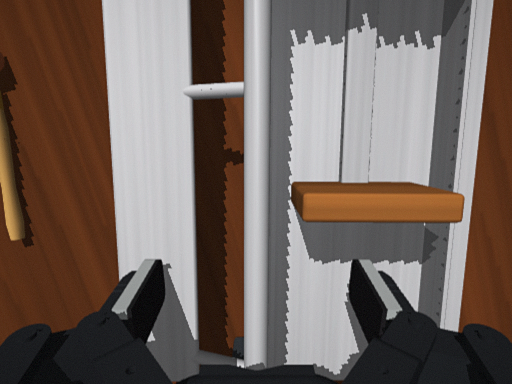

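The gate leaf is up (crop tip ≈ (340,195)). The left finger is on the strip, and the right finger is behind the crossbar. I check the leaf's height and feel for the stop.

```bash
python3 - <<'E'
from h import *
c=calibration("side");p=np.array(c["pose"])
for q in ((340,195),(265,232)):
    px=(170+q[0]/2.85,70+q[1]/2.85)
    d=p[:3,:3]@np.array([(px[0]-c["cx"])/c["fx"],(px[1]-c["cy"])/c["fy"],1]);o=p[:3,3]
    t=((W(190,0,0)-o)@D)/(d@D);P=o+t*d-Oc;print("leaf y,z",P@N*1e3,P[2]*1e3)
w=calibration("wrist");T=np.load("T2.npy")
for px,z in (((113,200),38),((191,100),38),((194,260),38)):
    P=ray(w,T,px,z/1e3)-Oc;print("strip edge",P@D*1e3,P@N*1e3)
for px in ((302,221),(461,221),(292,184),(456,184)): 
    P=ray(w,T,px,.058)-Oc;print("cb top",P@D*1e3,P@N*1e3)
for z in (27,26,25,24):
    movel(W(-92,52,z),feed=.03);sleep(.1);f=np.mean([cf() for _ in range(5)],0);print(cp(),f)
    if f[2]>6: break
print(current_time_s())
E
```

```text
leaf y,z -35.18995296284383 105.87369041198502
leaf y,z 47.57420935784432 55.76745105418157
strip edge -59.23000653117502 116.74134636528458
strip edge -15.416734045787898 80.09263757966649
strip edge -87.56920158707418 80.90323036141513
cb top -64.2847900107285 33.84352003334741
cb top -64.28130821495661 -28.84540905250052
cb top -49.61059202536245 38.03075112127733
cb top -49.605601162929915 -25.501548371520936
[-92.   51.9  27.1] [ 0.74 -2.62  3.59]
[-92.   52.1  25.9] [-0.03 -2.8   3.35]
[-92.   52.1  24.9] [ 0.18 -2.47  3.83]
[-92.   51.8  24.2] [-0.64 -2.19  5.06]
7.9583
```

```bash
python3 - <<'E'
from h import *
for x in (-82,-74,-60,-35,-10,15):
    movel(W(x,52,25),feed=.05);f=cf();print(cp(),f)
    if f[0]<-9 or f[2]>9 or f[2]<1: break
a=camera("side")[:,:,::-1];b=camera("wrist")[:,:,::-1]
v=np.hstack([cv2.resize(a[70:270,170:370],(384,384)),cv2.resize(b,(400,300))[0:300].copy() if 0 else cv2.copyMakeBorder(cv2.resize(b,(400,300)),0,84,0,0,cv2.BORDER_CONSTANT)])
cv2.imwrite("pics/m3.png",v);print(current_time_s(),cf())
E
```

```text
[-81.1  53.3  24.4] [0.61 0.22 0.99]
8.4083 [2.15 0.63 1.18]
```

View pics/m3.png

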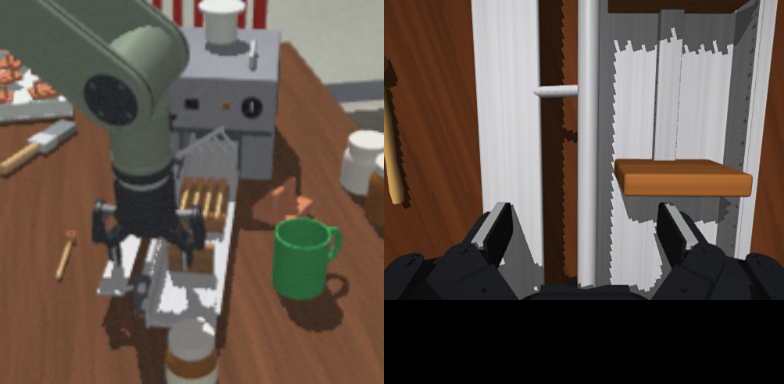

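The gate is still up. That stop came from the noise on the force readout during motion, so I now average it and carry on.

```bash
python3 - <<'E'
from h import *
for x in (-70,-50,-25,0,20,40):
    movel(W(x,52,25),feed=.05);f=np.mean([cf() for _ in range(5)],0).round(2);print(cp(),f)
    if np.linalg.norm(f)>15: break
sleep(.1);a=camera("side")[:,:,::-1];T=wpose(calibration("wrist"));np.save("T3.npy",T);b=camera("wrist")[:,:,::-1]
v=np.hstack([cv2.resize(a[70:270,170:370],(384,384)),cv2.copyMakeBorder(cv2.resize(b,(400,300)),0,84,0,0,cv2.BORDER_CONSTANT)])
cv2.imwrite("pics/m4.png",v);print(current_time_s(),cf())
E
```

```text
[-69.4  52.3  25. ] [0.07 1.08 2.22]
[-49.1  52.1  25.1] [0.72 0.13 0.87]
[-24.2  52.1  25.1] [1.05 0.2  3.35]
[ 0.9 52.1 25. ] [0.22 0.41 1.78]
[20.6 52.1 25. ] [ 0.21 -0.4   2.19]
[40.7 52.1 25. ] [-0.12  0.5   0.97]
11.95 [ 1.6  -1.13  1.38]
```

View pics/m4.png

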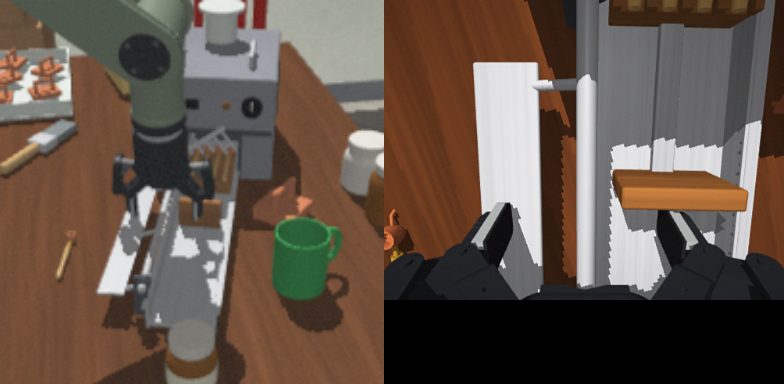

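Contact is good: the crossbar has advanced with the finger, the gate is up, and the tray is under it. I continue.

```bash
python3 - <<'E'
from h import *
w=calibration("wrist");T=np.load("T3.npy")
for px in ((311,264),(462,267)):
    P=ray(w,T,px,.058)-Oc;print("face at TCP 40:",P@D*1e3,P@N*1e3)
for x in (60,80,96):
    movel(W(x,52,25),feed=.05);f=np.mean([cf() for _ in range(5)],0).round(2);print(cp(),f)
    if np.linalg.norm(f)>15: break
sleep(.2);a=camera("side")[:,:,::-1];T=wpose(calibration("wrist"));np.save("T4.npy",T);b=camera("wrist")[:,:,::-1]
v=np.hstack([cv2.resize(a[70:270,170:370],(384,384)),cv2.copyMakeBorder(cv2.resize(b,(400,300)),0,84,0,0,cv2.BORDER_CONSTANT)])
cv2.imwrite("pics/m5.png",v);print(cp(),current_time_s(),cf())
E
```

```text
face at TCP 40: 51.698428260307544 30.737500296529657
face at TCP 40: 50.46028808768987 -28.615625809152608
[60.5 52.  25. ] [ 0.26 -0.46  2.21]
[80.7 52.1 25. ] [ 0.73 -0.68  3.07]
[96.6 52.  25. ] [-0.39 -0.25  1.83]
[96.4 52.  25.1] 13.8167 [1.51 0.12 2.79]
```

View pics/m5.png

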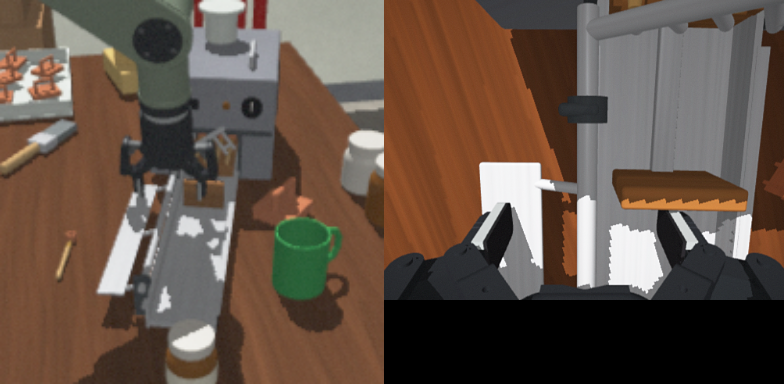

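```bash
python3 - <<'E'
from h import *
w=calibration("wrist");T=np.load("T4.npy")
for px in ((311,266),(462,268)):
    P=ray(w,T,px,.058)-Oc;print("face:",P@D*1e3,P@N*1e3)
movel(W(85,52,25),feed=.05)
movel(W(85,52,75),feed=.05);print(cp(),cf())
movel(W(60,52,220),feed=.15)
movel(W(-10,52,330),feed=.2);sleep(.3)
T=wpose(w);np.save("T5.npy",T);a=camera("side")[:,:,::-1];b=camera("wrist")[:,:,::-1];cv2.imwrite("pics/w5.png",b)
v=np.hstack([cv2.resize(a[70:270,170:370],(384,384)),cv2.copyMakeBorder(cv2.resize(b,(400,300)),0,84,0,0,cv2.BORDER_CONSTANT)])
cv2.imwrite("pics/m6.png",v);print(cp(),current_time_s(),cf())
E
```

```text
face: 106.73639549228012 30.67205226955136
face: 105.9087880613457 -28.730158005359918
[84.9 52.4 74.6] [0.47 0.59 0.36]
[ -9.7  52.3 329.5] 17.6667 [ 0.22 -0.66  0.01]
```

View pics/m6.png

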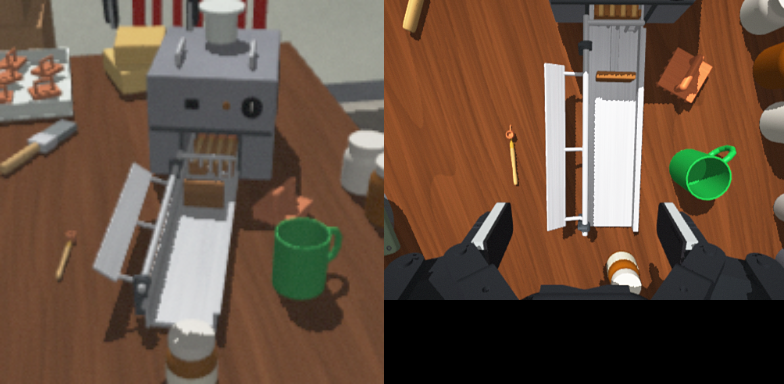

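The bar is back up at its original tilt, the gate is down behind the tray, the crossbar and handle are outside, and the bystanders are unmoved.

```bash
python3 -c "
from rig import *
finish_job()"
```

```text
the job is handed in; nothing more can be done
```

The rack is in the warming cabinet with the gate shut behind it, and I handed the job in at about 18 s of robot time.

- **How it was done:** With the gripper open and straddling the shaft, one fingertip pressed the bar down and held it. The other pushed the crossbar about 170 mm along the chute. I then backed off, let the bar up and raised the arm clear; nothing was grasped or lifted.
- **Rack position:** The crossbar's rear face measured at x ≈ 106 mm in the chute's frame. That puts the tray's rear about 18 mm past the gate line.
- **Gate:** In the last pictures the press bar is back at its original tilt and the leaf is down behind the tray, with only the handle and crossbar outside. I judged this by eye and did not measure the gate's angle again. While held up, its tip measured about 106 mm high, just before I pressed the bar a few millimetres further.
- **Other things:** The bystanders in view looked undisturbed; I did not measure them or check those out of view.
- **Forces:** Readings stayed under about 6 N. Readings taken while moving were noisy, and one low vertical reading stopped the push early. The pictures showed the gate still up, so I carried on.
- **Small disagreement:** The chute's wall and the press bar gave directions about 0.012 rad apart and up to 5 mm sideways. I used a value in between.

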